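# Weigh the carrying jar on the sprung hook

### The arm

A 7-joint arm with a two-finger parallel gripper is mounted at the origin on the work surface. World frame = base frame: x ahead of the robot, y to its left, z up, the work surface at z = 0. Lengths are in m, angles in degrees, forces in N, time in s.
With the tool pointing down it reaches from about 0.375 to 0.925 m from the base axis. Payload 3.1 kg.
Tool frame: the origin (TCP) lies on the centre line of the jaws, within the pads' length; the fingertips stand 17 mm ahead of it and the grasp point (between the pads) lies 2 mm behind it (env.finger_overhang is the distance from the TCP to the fingertips, in m); z points along the fingers, y is the direction in which the jaws open and shut (so a half turn about z gives the same grasp; the last joint's range is limited). The gripper opens to 85 mm and grips with 20 to 120 N. Pads are 22 mm wide; open, the fingers measure 114 mm over their backs; the gripper's body (76 mm by 85 mm) begins 54 mm behind the grasp point. The pads swing forward as they close: fully open they stand 13 mm farther back than shut.
Start: joints at [71.058, 21.939, 2.515, 91.553, -1.026, 66.532, -2.859], TCP at [0.15, -0.632, 0.248] pointing down, gripper open.
Joint ranges: [-149.38, 149.38], [-23.57, 123.04], [-84.95, 90], [0, 143.3], [-89.99, 269.99], [3.08, 112.72], [-163.45, 163.45]. Speed limits (degrees/s): [159.86, 159.86, 180, 180, 180, 180, 180].

### API

Orientations are given as a 3x3 rotation matrix whose columns are the frame's x, y, z axes.
In Python, from cell import env gives the robot as it stands.
- The arm moves only by the tool drive_tool, never from a script. Its argument "commands" is a list that holds one entry, the list of rows, each a list of 7 numbers: the shift along the tool's x, y, z normalised to -1 to 1, where 1 is 20 cm, then the turn, a rotation vector about the tool's x, y, z normalised to -1 to 1, where 1 is 90 degrees, then the gripper command: -1 is fully open, 1 is shut, values between are in proportion. A call has 1 to 20 rows; each row is the pose to reach, as a shift and turn from the pose commanded when the call began, along the tool's axes at that moment; what a row does not reach only later rows make up. A row lasts 1/10 s, in which the tool goes at most 50 mm and 8.59 degrees, less where a joint would pass 70% of its speed; a pose out of reach is approached as far as the arm can. A call with a number of a shift or a turn outside -1 to 1 is refused whole. A call with a gripper value outside its range is refused whole. The fingers move at their own pace and stop on an object; "force" is the grip in N (left out, the last holds). Time passes only in rows, so rows that repeat a pose let the fingers close. It gives the time, the measured TCP pose, the force and the opening at its end, in the units of the state.
- env.sense(): the state, without advancing time (a new reading comes with each control period).
- env.capture(name): name is "scene" or "side" or "wrist"; returns a dict with "frame" (480x640x3 uint8, red, green, blue), "depth" (480x640 float32, m along the optical axis (not along the pixel's ray), 0 where there is no reading), "fx", "fy", "cx", "cy" (pixels), "dist" ([k1, k2, p1, p2, k3] as OpenCV has them; the pictures are not rectified), "R" (3x3) and "t" (3): a world point X has camera coordinates R X + t. Camera axes: x right, y down, z forward; pixel columns grow to the right and rows downward; lengths in m; the calibration is good to about 2 mm. A picture is of the moment at which its call begins.
- env.finish_job(): hands the job in, once; it reports no verdict.
The state is a dict: "t": time; "joint_pos": joint angles; "joint_velocities": joint speeds; "joint_torque": joint torques, N m; "eef_pos": TCP position; "ee_rot": TCP orientation; "contact_force": force on the tool from outside, world axes, zero at the start; "moment": the same for the moment, N m; "gripper_width": finger opening in m.
Only numpy, scipy, OpenCV 4.12 (cv2) and the standard library are available. Lean on these libraries where they do the work, as an engineer would, in place of code of your own. Each camera call takes 0.05 s, during which the arm holds its last target.

### The job

Weigh the amber jar with the wooden carrying frame: hang it by the bar of its frame on the sprung hook of the white balance. Keep hold of it and lower it slowly until the hook is carrying its whole weight, so that the hook never drops, springs back or hits its bottom stop, then let go and leave the jar hanging upright and still. Do not tip the jar on the way and leave the dish, the other jar and the scoop where they are.

Things in the scene. Friction and masses are not known exactly. Their poses are not given: they have to be found in the camera images.
- jar: Round amber glass jar, 76 mm across, steel lid (top at z = 80 mm) with a fixed carrying frame on it; 183 mm tall in all, 0.18 to 0.72 kg by hidden contents. Origin: centre of its underside, z up. Two 7 mm steel rods at y = +-33 mm rise from the lid and carry a level wooden bar with a grip tab on it. Same either way round. Stands on the organiser's lower step, left or right.
- jar_bar (a point): Centre of the underside of the jar's wooden bar, 126 mm above the jar's underside; axes as the jar. The bar runs along y: 82 mm long, 16 wide (x), 12 high. Between lid and bar is a window 46 mm high and 59 mm wide, open along x: the hook goes through it and the bar rests on the hook.
- jar_grip (a point): Centre of the wooden grip tab standing on the bar, axes as the jar, 160 mm above the jar's underside. The tab is 34 mm in x, 14 mm thick in y, and 45 mm high (138 to 183 mm above the jar's underside): pinch it from above across y, fingertips clear of the bar.
- organiser: Fixed two-level bamboo organiser, 364 mm along y. Origin on the counter below the line between the steps, x to its back. Lower step x -130 to 0 mm, top 30 mm high; upper step x 0 to 110, top 100; back board 170 high; end boards 55 high at the lower step, 130 at the upper. Front panel folded down flat before it, out to x = -210, 8 mm high.
- balance: Fixed white spring balance. Origin: centre of the underside of its base plate, 200 (x) by 150 (y) by 12 mm. A column, x from 60 to 90 mm, 40 mm wide, 306 mm high at its back. The hook juts from the column towards -x of this frame, above the plate.
- hook_seat (a point): Point on the hook's upper face where the bar is to rest; axes as the balance; 265 mm above the counter unloaded, 35 mm in -x of the balance's origin, sinks with the hook. The hook is a level flat steel bar along x, 18 mm wide, 6 mm thick. Its carriage block (36 mm wide, 25 mm up and down from the seat face) begins 75 mm in +x of the seat, the column at 95 mm.
- hook_tip (a point): Top of the hook's turned-up tip, 38 mm in -x of the seat and 15 mm above it; the tip is 6 mm thick (x) and 18 mm wide. The jar's bar has to come over the tip from the -x side, moving in +x with the hook passing through the window under the bar.
- hook (a joint): How far the hook has dipped (m): 0 unloaded, bottom stop at 0.120. Linear spring, 68 N/m (1 N dips it 14.7 mm; the jar 26 to 104 mm), lightly damped: it bounces for 2 to 3 s if the jar is let go before the hook carries all of it, or after being pulled down too far. It must not move faster than 0.11 m/s up or down.
- dish: White ceramic dish, 90 mm across, 36 mm high, on the other half of the lower step. Origin: centre of its underside. Leave alone.
- plain_jar: Clear glass jar with steel lid and no frame, 70 mm across, 70 mm high, on the upper step. Origin: centre of its underside. Leave alone.
- scoop: Black plastic measuring scoop: square cup 55 by 50 by 32 mm (origin: centre of its underside), handle along -x, 138 mm long in all, on the upper step. Leave alone.
There are look-alikes about, which are no part of the job. There is more than one size of the jar; the one meant has the size given above.

How it is judged (in metres and radians):
On the way, in this order (a step that is already met when the one before it is completed fails the run):
1. the jar is lifted off the organiser, upright in the gripper (height (world z) of jar above 0.06 m and contact force between jar and the fingers above 1 N), for 0.2 s.
2. the bar rests on the hook and has pressed it down 15 mm while the jar is still held (x of jar_bar in the frame of hook_seat between -0.032 and 0.06 m and y of jar_bar in the frame of hook_seat between -0.022 and 0.022 m and z of jar_bar in the frame of hook_seat between -0.005 and 0.007 m and value of joint hook above 0.015 m and contact force between jar and the fingers above 0.5 N), for 0.1 s.
At the end, for the whole second after the job is handed in: The jar hangs by its bar on the hook, between tip and carriage: bar within 22 mm of the hook's middle line, its underside on the hook face (-5 to +7 mm); hook dipped over 18 mm and slower than 20 mm/s; jar slower than 30 mm/s, tilted under 0.2 rad, its base over 20 mm up (x of jar_bar in the frame of hook_seat between -0.032 and 0.06 m and y of jar_bar in the frame of hook_seat between -0.022 and 0.022 m and z of jar_bar in the frame of hook_seat between -0.005 and 0.007 m and value of joint hook above 0.018 m and velocity of joint hook between -0.02 and 0.02 m/s and linear speed of jar below 0.03 m/s and angle between jar's own z axis and vertical below 0.2 rad and height (world z) of jar above 0.02 m); the robot touches nothing.
It fails at once if the hook drops or springs back (faster than 0.11 m/s) (velocity of joint hook above 0.11 m/s or velocity of joint hook below -0.11 m/s).
It fails at once if the hook is driven to its bottom stop (value of joint hook above 0.117 m).
It fails at once if the jar is tipped by more than 0.6 rad (angle between jar's own z axis and vertical above 0.6 rad).
It fails at once if the dish, the other jar or the scoop is moved more than 30 mm (distance of any of dish, plain_jar, scoop from where it was at the start of the episode above 0.03 m).
It also fails if it takes over 56 s, if anything falls off the work surface, if the arm or the gripper's body presses on something with over 40 N, if the wrist force passes 120 N, or if a joint passes its speed limit or range.

## Working session

There is one attempt and no reset: what is moved stays moved. The work goes in short steps, Python scripts to look and compute and a tool call to move; the robot and the scene stay as the last step left them, time stands still between calls to the robot, and variables do not carry over. Pictures are saved under pics/ and viewed, and the job is handed in when it is done.

Besides the shell and the picture viewer there is one more tool, called after "Request:" by a JSON object that holds its "fn" and its "kwargs". drive_tool: Moves the arm, as the interface text tells. Its arguments: {"type":"object","properties":{"commands":{"type":"array","items":{"type":"array","items":{"type":"array","items":{"type":"number","minimum":-1,"maximum":1}}}},"force":{"type":"number"}},"required":["commands"]}

```bash
ls; mkdir -p pics
python3 - <<'E'
from cell import env
import cv2,numpy as np,pickle
s=env.sense();print(s)
d={}
for n in ["scene","side","wrist"]:
    c=env.capture(n);d[n]=c
    cv2.imwrite(f"pics/{n}0.png",c["frame"][:,:,::-1]);print(n,c["fx"],c["cx"],c["cy"],c["dist"],(-c["R"].T@c["t"]).round(3),c["R"][2].round(2))
pickle.dump(d,open("cap0.pkl","wb"))
E
```

```text
pics
{'t': 0.0, 'joint_pos': array([71.05781119, 21.9937316 ,  2.50899028, 91.65150322, -1.02609075,
       66.53067024, -2.8584419 ]), 'joint_velocities': array([ 0.00436672,  0.02804073, -0.11819746, -0.03275102, -0.09146685,
       -0.03766411, -0.00305027]), 'joint_torque': array([ 1.59621995e-04, -4.33461607e+01,  1.02427047e+00, -2.49509972e+01,
        1.05449354e-02,  1.12556125e-02,  1.33426641e-05]), 'eef_pos': array([ 0.14977149, -0.63156701,  0.24684674]), 'ee_rot': array([[ 9.72994077e-01,  2.30828911e-01, -7.35241661e-04],
       [ 2.30830050e-01, -9.72990675e-01,  2.57553935e-03],
       [-1.20874336e-04, -2.67570040e-03, -9.99996413e-01]]), 'contact_force': array([-1.15984692, -0.6668013 ,  0.36902315]), 'moment': array([-0.07291468, -0.04477677,  0.05219573]), 'gripper_width': 0.0854014912387474}
scene 553.5494804271963 319.6862893960183 235.52862011154812 [0.03022377 0.         0.         0.         0.        ] [ 1.111 -0.259  1.2  ] [-0.45  0.24 -0.86]
side 516.0124742127406 323.5453558003747 231.52833058728143 [-0.1323246  0.         0.         0.         0.       ] [-0.093  0.778  0.764] [ 0.59 -0.63 -0.5 ]
wrist 354.32646873925114 319.54231330720785 242.94625483455772 [-0.00499818  0.          0.          0.          0.        ] [ 0.223 -0.615  0.371] [-0.29 -0.06 -0.96]
```

View pics/scene0.png

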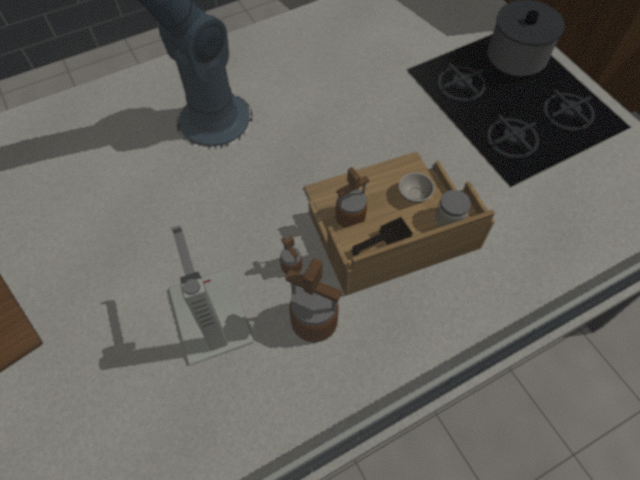

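View pics/side0.png

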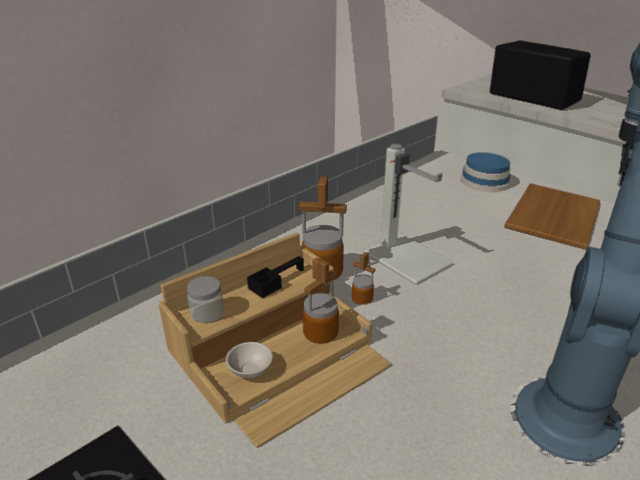

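View pics/wrist0.png

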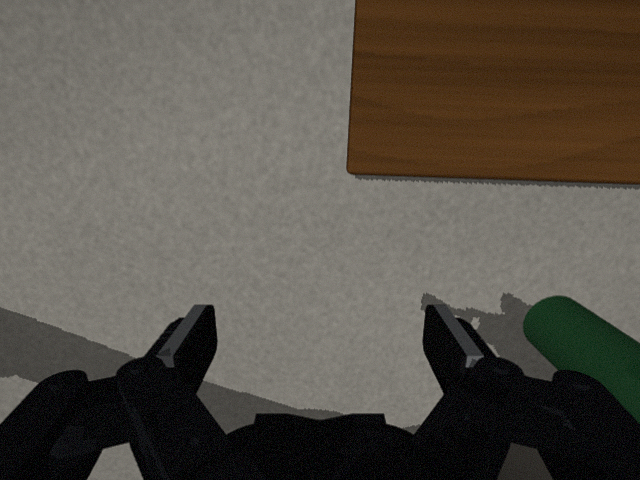

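Framed-jar candidates in the scene view: on the organiser's lower step (352,205), a small one on the counter (290,258), and a large one on the counter (315,305). In the side view they are at (321,315), (363,288) and (323,250). By the description I choose the one on the step, and I'll check its size next.

```bash
cat > h.py <<'E'
import cv2,numpy as np
def cloud(c):
    K=np.array([[c["fx"],0,c["cx"]],[0,c["fy"],c["cy"]],[0,0,1.]])
    v,u=np.mgrid[0:480,0:640]
    p=cv2.undistortPoints(np.stack([u,v],-1).reshape(-1,1,2).astype(np.float64),K,np.array(c["dist"],float)).reshape(480,640,2)
    d=c["depth"][...,None].astype(float)
    X=np.concatenate([p*d,d],-1)
    W=(X-c["t"])@c["R"]
    W[c["depth"]==0]=np.nan
    return W
def project(c,P):
    K=np.array([[c["fx"],0,c["cx"]],[0,c["fy"],c["cy"]],[0,0,1.]])
    return cv2.projectPoints(np.asarray(P,float).reshape(-1,1,3),cv2.Rodrigues(c["R"])[0],np.asarray(c["t"],float),K,np.array(c["dist"],float))[0].reshape(-1,2)
E
python3 - <<'E'
import pickle,cv2,numpy as np
from h import *
d=pickle.load(open("cap0.pkl","rb"))
for n in["scene","side"]:
    c=d[n];W=cloud(c)
    pts={"scene":[(352,205),(345,185),(356,176),(354,172),(312,268),(315,290),(290,242),(415,185),(455,200),(395,232),(181,230),(188,265),(191,283),(307,190),(418,156),(240,330),(150,300)],
     "side":[(321,300),(318,265),(324,270),(320,330),(437,178),(420,172),(397,150),(250,352),(205,287),(262,280),(322,185),(364,258),(300,240),(370,335),(230,405),(420,262)]}[n]
    print(n,np.nanmin(c["depth"]),(c["depth"]==0).mean())
    for u,v in pts: print((u,v),W[v,u].round(3),c["frame"][v,u])
c=d["scene"];cv2.imwrite("pics/cropA.png",cv2.resize(c["frame"][140:290,220:420,::-1],(800,600),interpolation=cv2.INTER_CUBIC))
c=d["side"];cv2.imwrite("pics/cropB.png",cv2.resize(c["frame"][140:350,260:480,::-1],(800,600),interpolation=cv2.INTER_CUBIC))
E
```

```text
scene 0.0 0.0038509114583333334
(352, 205) [0.509 0.155 0.107] [94 92 92]
(345, 185) [0.388 0.21  0.005] [96 79 58]
(356, 176) [0.505 0.162 0.214] [91 71 52]
(354, 172) [0.495 0.163 0.216] [83 66 47]
(312, 268) [ 0.68  -0.042  0.26 ] [86 66 47]
(315, 290) [ 0.696 -0.045  0.195] [62 48 34]
(290, 242) [ 0.535 -0.023  0.122] [66 50 40]
(415, 185) [0.495 0.356 0.036] [116 112 103]
(455, 200) [0.642 0.341 0.169] [92 90 90]
(395, 232) [0.617 0.208 0.099] [32 32 25]
(181, 230) [ 0.485 -0.229  0.267] [86 87 83]
(188, 265) [ 0.563 -0.246  0.266] [95 93 93]
(191, 283) [ 0.623 -0.256  0.306] [94 94 91]
(307, 190) [0.355 0.114 0.007] [114  94  72]
(418, 156) [0.403 0.431 0.008] [116  96  69]
(240, 330) [ 0.628 -0.203  0.018] [82 85 80]
(150, 300) [ 0.45  -0.356 -0.001] [130 131 124]
side 0.0 0.003860677083333333
(321, 300) [0.496 0.154 0.11 ] [122 118 116]
(318, 265) [0.491 0.168 0.206] [104  71  39]
(324, 270) [0.476 0.168 0.201] [104  70  39]
(320, 330) [0.466 0.189 0.069] [94 51 13]
(437, 178) [ 0.482 -0.234  0.268] [107 103 101]
(420, 172) [ 0.533 -0.237  0.267] [126 122 119]
(397, 150) [ 0.614 -0.249  0.299] [142 141 132]
(250, 352) [0.535 0.319 0.05 ] [173 165 153]
(205, 287) [0.636 0.339 0.169] [121 117 114]
(262, 280) [0.644 0.188 0.106] [12 13 12]
(322, 185) [ 0.665 -0.026  0.259] [109  75  41]
(364, 258) [ 0.524 -0.019  0.121] [72 48 25]
(300, 240) [ 0.838 -0.118 -0.002] [162 158 149]
(370, 335) [0.412 0.089 0.024] [100  81  55]
(230, 405) [0.462 0.428 0.04 ] [82 76 72]
(420, 262) [ 0.508 -0.245  0.011] [160 159 149]
```

View pics/cropA.png

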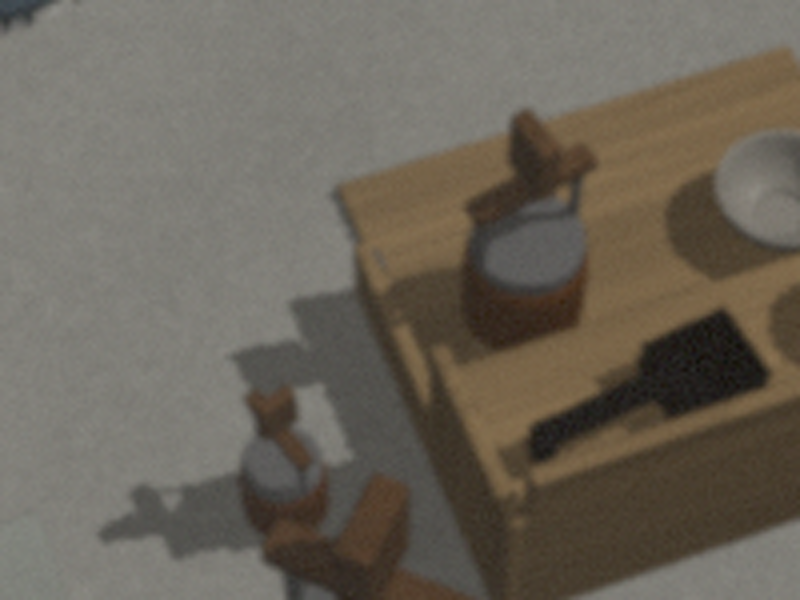

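View pics/cropB.png

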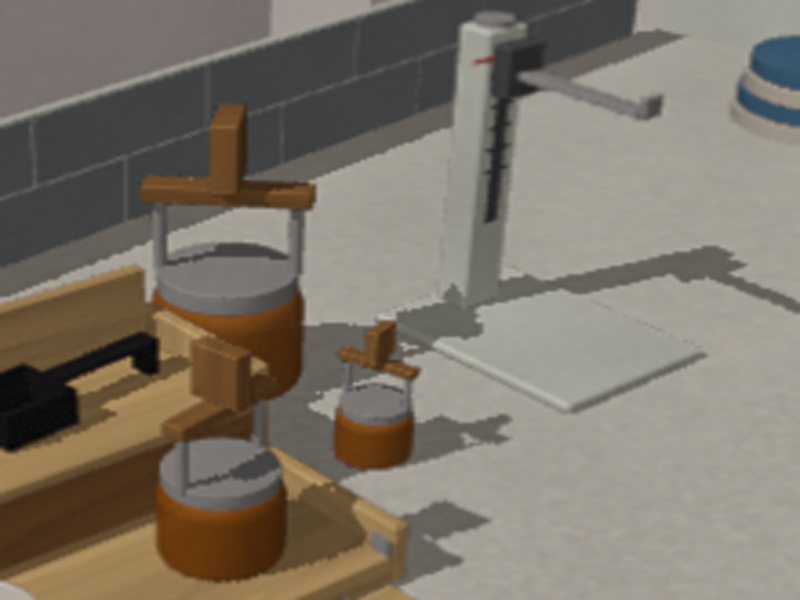

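The step jar's top is at z≈0.214, and 0.030 + 0.183 = 0.213, so it matches the size given. The small jar's top is about 0.12 and the large one's about 0.26, so both are out. Next I'll measure poses from the depth data.

Run:
```python
import pickle,cv2,numpy as np
from h import *
d=pickle.load(open("cap0.pkl","rb"))
def rect(P): 
    r=cv2.minAreaRect((P[:,:2]*1000).astype(np.float32)); return np.round(r[0],1),np.round(r[1],1),round(r[2],1)
def sel(W,b): 
    P=W.reshape(-1,3); return P[np.all((P>b[0])&(P<b[1]),1)]
for n in["scene","side"]:
    W=cloud(d[n])
    print(n)
    for nm,b in {"tabtop":([.42,.1,.208],[.6,.25,.222]),"tab":([.42,.1,.175],[.6,.25,.222]),"bar":([.42,.1,.150],[.6,.25,.172]),"lid":([.42,.1,.1055],[.6,.25,.116]),
      "hook":([.40,-.32,.262],[.57,-.15,.272]),"tip":([.40,-.32,.274],[.5,-.15,.286]),"coltop":([.57,-.33,.298],[.7,-.15,.32]),"hookall":([.40,-.32,.25],[.57,-.15,.29])}.items():
        P=sel(W,b)
        if len(P)<3: print(nm,len(P));continue
        P=P[np.all(np.abs(P-np.median(P,0))<0.07,1)]
        m=P.mean(0); u,s,vt=np.linalg.svd((P-m)[:,:2],full_matrices=False)
        print(nm,len(P),m.round(4),np.median(P[:,2]).round(4),"rect",*rect(P),"ax",np.degrees(np.arctan2(vt[0,1],vt[0,0])).round(1),P.min(0).round(3),P.max(0).round(3))
```

```text
scene
tabtop 84 [0.4944 0.1609 0.2121] 0.2117 rect [493.7 161.2] [35.  14.4] 4.2 ax 0.2 [0.476 0.153 0.209] [0.511 0.169 0.218]
tab 201 [0.4972 0.1593 0.2005] 0.2042 rect [494.2 160.6] [35.9 16. ] 4.7 ax 7.7 [0.476 0.152 0.176] [0.513 0.17  0.218]
bar 204 [0.4963 0.1571 0.1656] 0.1663 rect [497.5 162.4] [24.8 83.9] 2.0 ax -87.9 [0.484 0.12  0.154] [0.51  0.204 0.172]
lid 449 [0.5002 0.162  0.1095] 0.1094 rect [501.5 161.2] [68.8 58.7] 86.4 ax -79.8 [0.471 0.127 0.106] [0.531 0.196 0.116]
hook 357 [ 0.5261 -0.243   0.2647] 0.2645 rect [ 525.2 -242.8] [17.9 91.4] 81.9 ax -8.2 [ 0.481 -0.257  0.262] [ 0.57  -0.228  0.271]
tip 30 [ 0.4825 -0.2363  0.2777] 0.2777 rect [ 482.3 -236.5] [16.9  6.5] 87.0 ax -98.1 [ 0.479 -0.245  0.274] [ 0.485 -0.228  0.281]
coltop 286 [ 0.6296 -0.2572  0.3036] 0.3045 rect [ 628.5 -257.1] [37.5 28.9] 80.3 ax -85.5 [ 0.613 -0.277  0.298] [ 0.644 -0.237  0.31 ]
hookall 425 [ 0.5218 -0.2423  0.2655] 0.2646 rect [ 524.6 -242.7] [17.9 92.6] 82.0 ax -8.1 [ 0.479 -0.257  0.259] [ 0.57  -0.228  0.281]
side
tabtop 96 [0.4899 0.1638 0.2121] 0.2125 rect [490.9 163.7] [1
[... 272 characters left out ...]
.473 0.121 0.15 ] [0.505 0.205 0.172]
lid 550 [0.487  0.1629 0.1096] 0.1096 rect [490.9 161.7] [68.6 71.5] 42.0 ax 114.4 [0.455 0.126 0.106] [0.526 0.199 0.116]
hook 147 [ 0.5203 -0.2403  0.2655] 0.2656 rect [ 521.9 -242.9] [23.2 94.6] 81.3 ax 170.9 [ 0.476 -0.259  0.262] [ 0.57  -0.226  0.271]
tip 18 [ 0.4784 -0.2343  0.2777] 0.2777 rect [ 478.9 -235.6] [22.2  8.9] 86.0 ax 83.6 [ 0.474 -0.247  0.275] [ 0.484 -0.225  0.28 ]
coltop 78 [ 0.6223 -0.2539  0.3024] 0.3031 rect [ 623.7 -256.4] [34.6 31.4] 79.2 ax 61.7 [ 0.609 -0.274  0.298] [ 0.642 -0.237  0.308]
hookall 192 [ 0.5148 -0.2391  0.2664] 0.2656 rect [ 521.8 -242.9] [23.2 94.8] 81.2 ax 171.7 [ 0.474 -0.259  0.26 ] [ 0.57  -0.225  0.28 ]
```

```bash
cat > go.py <<'E'
import sys,numpy as np
from scipy.spatial.transform import Rotation as Ro
from cell import env
# args: x y z yaw ; prints normalised tool-frame shift & turn from measured pose
def need(x,y,z,yaw):
    s=env.sense(); R=s["ee_rot"];p=s["eef_pos"]
    c,q=np.cos(np.radians(yaw)),np.sin(np.radians(yaw))
    T=np.array([[c,q,0],[q,-c,0],[0,0,-1.]])
    print("pos",p.round(4),"yaw",np.degrees(np.arctan2(R[1,0],R[0,0])).round(2),"F",s["contact_force"].round(2),"w",s["gripper_width"].round(4),"t",s["t"])
    print("shift",(R.T@(np.array([x,y,z])-p)/0.2).round(4),"turn",(Ro.from_matrix(R.T@T).as_rotvec()/(np.pi/2)).round(4))
if __name__=="__main__": need(*map(float,sys.argv[1:5]))
E
python3 - <<'E'
import pickle,numpy as np
from h import *
d=pickle.load(open("cap0.pkl","rb"))
c=d["wrist"];W=cloud(c);f=c["frame"].astype(int)
m=(f[...,1]>f[...,0]+25);P=W[m];P=P[~np.isnan(P[:,0])];print(len(P),P.min(0),P.max(0))
E
python3 go.py 0.3 -0.45 0.44 103; python3 go.py 0.15 -0.632 0.44 13.3
```

```text
3933 [ 0.05673448 -0.93274264 -0.00165517] [ 0.11543636 -0.89304156  0.15592933]Traceback (most recent call last):
  File "go.py", line 11, in <module>
    if __name__=="__main__": need(*map(float,sys.argv[1:5]))
                             ~~~~^^^^^^^^^^^^^^^^^^^^^^^^^^^
  File "go.py", line 9, in need
    print("pos",p.round(4),"yaw",np.degrees(np.arctan2(R[1,0],R[0,0])).round(2),"F",s["contact_force"].round(2),"w",s["gripper_width"].round(4),"t",s["t"])
                                                                                                                    ^^^^^^^^^^^^^^^^^^^^^^^^
AttributeError: 'float' object has no attribute 'round'
Traceback (most recent call last):
  File "go.py", line 11, in <module>
    if __name__=="__main__": need(*map(float,sys.argv[1:5]))
                             ~~~~^^^^^^^^^^^^^^^^^^^^^^^^^^^
  File "go.py", line 9, in need
    print("pos",p.round(4),"yaw",np.degrees(np.arctan2(R[1,0],R[0,0])).round(2),"F",s["contact_force"].round(2),"w",s["gripper_width"].round(4),"t",s["t"])
                                                                                                                    ^^^^^^^^^^^^^^^^^^^^^^^^
AttributeError: 'float' object has no attribute 'round'
```

The green bottle, at about (0.09,-0.91), is clear of the path.

```bash
sed -i 's/s\["gripper_width"\].round(4)/round(s["gripper_width"],4)/' go.py
python3 go.py 0.3 -0.47 0.44 95
```

```text
pos [ 0.1498 -0.6318  0.2472] yaw 13.34 F [-0.02  0.94  0.12] w 0.085 t 0.15
shift [ 0.9173 -0.6158 -0.963 ] turn [-1.200e-03 -9.000e-04 -9.073e-01]
```

Request:
{"fn": "drive_tool", "kwargs": {"commands": [[[0,0,-0.25,0,0,0,-1],[0,0,-0.5,0,0,0,-1],[0,0,-0.75,0,0,-0.08,-1],[0,0,-0.96,0,0,-0.16,-1],[0.92,-0.62,-0.96,0,0,-0.9,-1],[0.92,-0.62,-0.96,0,0,-0.9,-1],[0.92,-0.62,-0.96,0,0,-0.9,-1],[0.92,-0.62,-0.96,0,0,-0.9,-1],[0.92,-0.62,-0.96,0,0,-0.9,-1],[0.92,-0.62,-0.96,0,0,-0.9,-1],[0.92,-0.62,-0.96,0,0,-0.9,-1],[0.92,-0.62,-0.96,0,0,-0.9,-1],[0.92,-0.62,-0.96,0,0,-0.9,-1],[0.92,-0.62,-0.96,0,0,-0.9,-1]]], "force": 60}}

```text
t: 1.55
eef_pos: [0.3002, -0.4693, 0.4399]
ee_rot: [[-0.073, 0.997, -0.0], [0.997, 0.073, 0.001], [0.001, -0.0, -1.0]]
contact_force: [-0.3, -0.7, -0.2]
gripper_width: 0.0854
```

```bash
python3 go.py 0.42 -0.3 0.44 170
```

```text
pos [ 0.3002 -0.4693  0.4399] yaw 94.19 F [-0.27 -0.73 -0.15] w 0.0854 t 1.55
shift [ 8.003e-01  6.593e-01 -1.000e-04] turn [ 1.000e-04 -4.000e-04 -8.423e-01]
```

Request:
{"fn": "drive_tool", "kwargs": {"commands": [[[0.8,0.66,0,0,0,-0.84,-1],[0.8,0.66,0,0,0,-0.84,-1],[0.8,0.66,0,0,0,-0.84,-1],[0.8,0.66,0,0,0,-0.84,-1],[0.8,0.66,0,0,0,-0.84,-1],[0.8,0.66,0,0,0,-0.84,-1],[0.8,0.66,0,0,0,-0.84,-1],[0.8,0.66,0,0,0,-0.84,-1],[0.8,0.66,0,0,0,-0.84,-1],[0.8,0.66,0,0,0,-0.84,-1]]]}}

```text
t: 2.55
eef_pos: [0.4198, -0.2999, 0.4401]
ee_rot: [[-0.984, 0.177, -0.0], [0.177, 0.984, 0.0], [0.0, 0.0, -1.0]]
contact_force: [-0.3, -0.4, -0.6]
gripper_width: 0.0849
```

```bash
python3 go.py 0.45 -0.1 0.4 182;python3 go.py 0.4925 0.05 0.4 182; python3 go.py 0.4925 0.162 0.32 182
```

```text
pos [ 0.4198 -0.2999  0.4401] yaw 169.82 F [-0.3  -0.36 -0.63] w 0.0849 t 2.55
shift [0.0279 1.0102 0.2009] turn [ 1.000e-04 -1.000e-04 -1.353e-01]
pos [ 0.4198 -0.2999  0.4401] yaw 169.82 F [-0.3  -0.36 -0.63] w 0.0849 t 2.55
shift [-0.0488  1.7859  0.2011] turn [ 1.000e-04 -1.000e-04 -1.353e-01]
pos [ 0.4198 -0.2999  0.4401] yaw 169.82 F [-0.3  -0.36 -0.63] w 0.0849 t 2.55
shift [0.0501 2.337  0.6012] turn [ 1.000e-04 -1.000e-04 -1.353e-01]
```

Request:
{"fn": "drive_tool", "kwargs": {"commands": [[[0.02,0.25,0.05,0,0,-0.06,-1],[0.02,0.5,0.1,0,0,-0.1,-1],[0.03,0.75,0.15,0,0,-0.135,-1],[0.03,1.0,0.2,0,0,-0.135,-1],[0.03,1.0,0.2,0,0,-0.135,-1]]]}}

```text
t: 3.05
eef_pos: [0.4494, -0.0932, 0.3996]
ee_rot: [[-0.999, -0.046, -0.001], [-0.046, 0.999, 0.002], [0.001, 0.002, -1.0]]
contact_force: [-0.0, 0.8, 0.6]
gripper_width: 0.0854
```

```bash
python3 go.py 0.4925 0.05 0.35 182; python3 go.py 0.4925 0.162 0.29 182
```

```text
pos [ 0.4494 -0.0932  0.3996] yaw -177.38 F [-0.    0.78  0.62] w 0.0854 t 3.05
shift [-0.2481  0.7047  0.2495] turn [ 0.0015 -0.0004  0.0069]
pos [ 0.4494 -0.0932  0.3996] yaw -177.38 F [-0.    0.78  0.62] w 0.0854 t 3.05
shift [-0.2739  1.2634  0.5508] turn [ 0.0015 -0.0004  0.0069]
```

Request:
{"fn": "drive_tool", "kwargs": {"commands": [[[-0.07,0.25,0.05,0,0,0,-1],[-0.14,0.5,0.1,0,0,0,-1],[-0.21,0.75,0.2,0,0,0.003,-1],[-0.27,1.0,0.3,0,0,0.003,-1],[-0.27,1.0,0.3,0,0,0.003,-1],[-0.27,1.0,0.3,0,0,0.003,-1]]]}}

```text
t: 3.65
eef_pos: [0.4947, 0.1033, 0.3393]
ee_rot: [[-0.999, -0.035, -0.002], [-0.035, 0.999, 0.002], [0.002, 0.002, -1.0]]
contact_force: [0.5, 0.0, 0.3]
gripper_width: 0.0855
```

```bash
python3 go.py 0.4925 0.162 0.29 182
python3 - <<'E'
from cell import env
import cv2,pickle,numpy as np
from h import *
c=env.capture("wrist");pickle.dump(c,open("w1.pkl","wb"));cv2.imwrite("pics/w1.png",c["frame"][:,:,::-1])
W=cloud(c).reshape(-1,3)
for nm,b in {"tabtop":([.42,.1,.204],[.6,.25,.222]),"bar":([.42,.1,.160],[.6,.25,.174]),"lid":([.42,.1,.1],[.6,.25,.118])}.items():
    P=W[np.all((W>b[0])&(W<b[1]),1)]
    if len(P)>5:
        r=cv2.minAreaRect((P[:,:2]*1000).astype(np.float32));print(nm,len(P),P.mean(0).round(4),r,P.min(0).round(3),P.max(0).round(3))
E
```

```text
pos [0.4947 0.1033 0.3393] yaw -177.97 F [0.49 0.04 0.34] w 0.0855 t 3.65
shift [0.     0.2931 0.2469] turn [ 0.0011 -0.0014  0.0004]
tabtop 892 [0.4907 0.161  0.2104] ((491.5154724121094, 161.791259765625), (33.991973876953125, 14.480484962463379), 3.220895528793335) [0.475 0.154 0.204] [0.509 0.17  0.213]
bar 1308 [0.4906 0.1587 0.1658] ((490.0859680175781, 161.02288818359375), (31.468486785888672, 81.81743621826172), 13.280318260192871) [0.475 0.121 0.16 ] [0.508 0.203 0.174]
lid 2441 [0.4971 0.1644 0.108 ] ((540.8555297851562, 164.587646484375), (160.23765563964844, 107.18128204345703), 26.097810745239258) [0.457 0.115 0.1  ] [0.6   0.245 0.118]
```

View pics/w1.png

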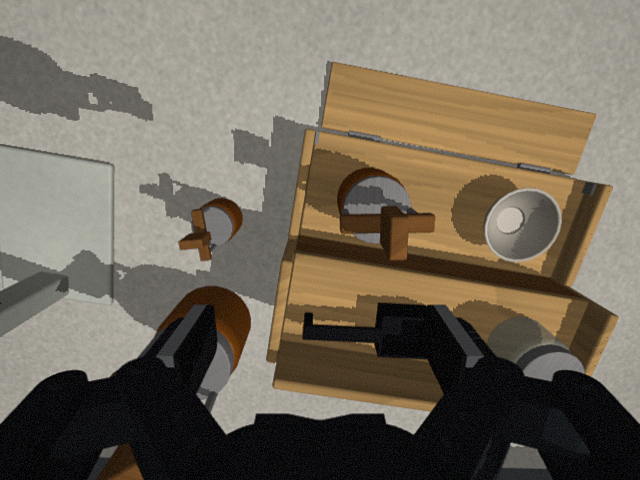

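The wrist view shows the target's tab at (395,235), and the tab is at (0.4915,0.162) with yaw ≈3°, which agrees with the other views. Going in.

```bash
python3 go.py 0.4915 0.162 0.192 183
```

```text
pos [0.4954 0.1006 0.3399] yaw -178.16 F [ 0.03 -0.28  0.43] w 0.0852 t 3.7
shift [0.0085 0.3072 0.7395] turn [ 0.0001 -0.0008 -0.0129]
```

Request:
{"fn": "drive_tool", "kwargs": {"commands": [[[0.01,0.15,0,0,0,-0.01,-1],[0.01,0.307,0,0,0,-0.013,-1],[0.01,0.307,0.2,0,0,-0.013,-1],[0.01,0.307,0.35,0,0,-0.013,-1],[0.01,0.307,0.45,0,0,-0.013,-1],[0.01,0.307,0.5,0,0,-0.013,-1],[0.01,0.307,0.5,0,0,-0.013,-1],[0.01,0.307,0.5,0,0,-0.013,-1]]]}}

```text
t: 4.5
eef_pos: [0.4928, 0.1604, 0.2414]
ee_rot: [[-0.999, -0.05, 0.002], [-0.05, 0.999, 0.0], [-0.002, -0.0, -1.0]]
contact_force: [0.7, -0.0, 0.7]
gripper_width: 0.0855
```

```bash
python3 go.py 0.4915 0.162 0.192 183
```

```text
pos [0.4928 0.1604 0.2414] yaw -177.16 F [ 0.71 -0.01  0.7 ] w 0.0855 t 4.5
shift [0.0066 0.0082 0.2471] turn [-0.      0.0012 -0.0018]
```

```bash
cat > fz.py <<'E'
import sys,numpy as np
from cell import env
n=int(sys.argv[1]);F=[];Q=[]
for i in range(n):
    env.capture("side");s=env.sense();F.append(np.r_[s["contact_force"],s["moment"]]);Q.append(s["joint_torque"])
F=np.array(F);print("t",s["t"],"pos",s["eef_pos"].round(4),"F",F.mean(0).round(2),"sd",F.std(0).round(2),"z",F[:,2].round(1),"q",np.mean(Q,0).round(2),np.std(Q,0).round(2))
E
python3 fz.py 12
```

```text
t 5.1 pos [0.4916 0.1613 0.2403] F [ 0.06  0.25 -0.15 -0.   -0.01 -0.01] sd [0.48 0.41 0.52 0.02 0.04 0.03] z [-0.1 -1.1 -0.9  0.2  0.   1.  -0.5 -0.  -0.1 -0.3 -0.2  0.2] q [ 5.000e-02 -2.681e+01 -4.560e+00 -2.381e+01  2.000e-02  0.000e+00
 -0.000e+00] [0.05 0.17 0.08 0.14 0.   0.01 0.  ]
```

Request:
{"fn": "drive_tool", "kwargs": {"commands": [[[0.006,0.008,0.1,0,0,0,-1],[0.006,0.008,0.17,0,0,0,-1],[0.006,0.008,0.22,0,0,0,-1],[0.006,0.008,0.247,0,0,0,-1],[0.006,0.008,0.247,0,0,0,-1],[0.006,0.008,0.247,0,0,0,-1]]]}}

```text
t: 5.7
eef_pos: [0.4906, 0.163, 0.1911]
ee_rot: [[-0.999, -0.052, 0.0], [-0.052, 0.999, 0.0], [-0.0, 0.0, -1.0]]
contact_force: [-0.4, -0.8, 0.3]
gripper_width: 0.0854
```

```bash
python3 go.py 0.4915 0.162 0.192 183
python3 - <<'E'
from cell import env
import cv2
for n in["side","wrist"]:
    c=env.capture(n);f=c["frame"][:,:,::-1]
    if n=="side": f=cv2.resize(f[180:380,200:460],(780,600))
    cv2.imwrite(f"pics/pre_{n}.png",f)
E
```

```text
pos [0.4906 0.163  0.1911] yaw -177.0 F [-0.42 -0.77  0.32] w 0.0854 t 5.7
shift [-0.0041 -0.0053 -0.0043] turn [ 0.0002  0.0002 -0.0001]
```

View pics/pre_side.png

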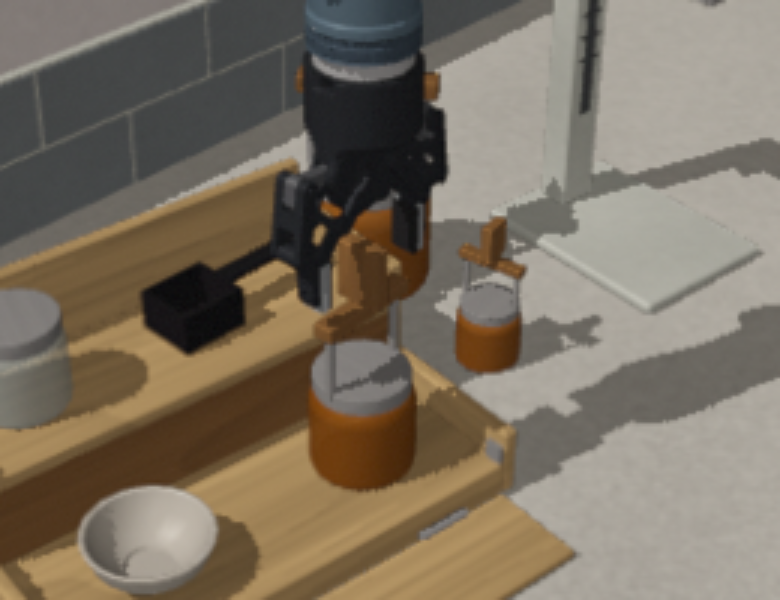

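View pics/pre_wrist.png

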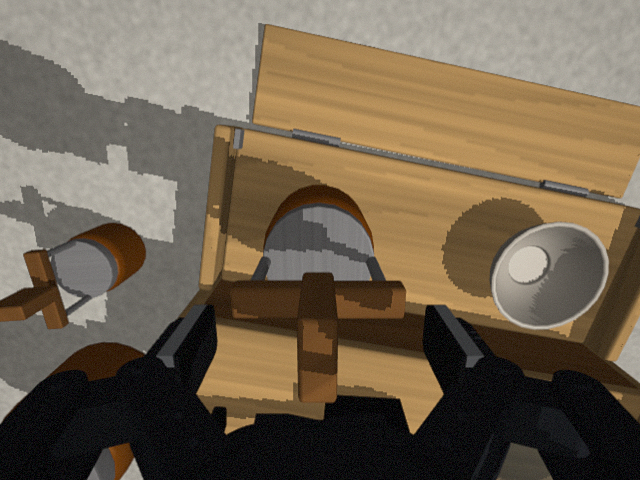

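The wrist view has the tab at (318,340), midway between the pads at (200,335) and (440,335). Closing.

Request:
{"fn": "drive_tool", "kwargs": {"commands": [[[0,0,0,0,0,0,-0.3],[0,0,0,0,0,0,0.2],[0,0,0,0,0,0,0.5],[0,0,0,0,0,0,0.7],[0,0,0,0,0,0,0.85],[0,0,0,0,0,0,1],[0,0,0,0,0,0,1],[0,0,0,0,0,0,1],[0,0,0,0,0,0,1],[0,0,0,0,0,0,1]]], "force": 60}}

```text
t: 6.8
eef_pos: [0.4905, 0.1626, 0.191]
ee_rot: [[-0.999, -0.052, 0.0], [-0.052, 0.999, -0.0], [-0.0, -0.0, -1.0]]
contact_force: [-0.7, -2.2, 2.3]
gripper_width: 0.0132
```

Request:
{"fn": "drive_tool", "kwargs": {"commands": [[[0,0,-0.02,0,0,0,1],[0,0,-0.05,0,0,0,1],[0,0,-0.1,0,0,0,1],[0,0,-0.16,0,0,0,1],[0,0,-0.24,0,0,0,1],[0,0,-0.32,0,0,0,1],[0,0,-0.4,0,0,0,1],[0,0,-0.48,0,0,0,1],[0,0,-0.56,0,0,0,1],[0,0,-0.64,0,0,0,1],[0,0,-0.7,0,0,0,1],[0,0,-0.72,0,0,0,1],[0,0,-0.72,0,0,0,1],[0,0,-0.72,0,0,0,1]]]}}

```text
t: 8.2
eef_pos: [0.4899, 0.1625, 0.3342]
ee_rot: [[-0.999, -0.052, -0.001], [-0.052, 0.999, -0.0], [0.001, -0.0, -1.0]]
contact_force: [0.4, -0.1, -7.5]
gripper_width: 0.0133
```

```bash
python3 fz.py 16;  python3 go.py 0.43 -0.05 0.337 178
python3 - <<'E'
from cell import env
import cv2
for n in["side","wrist"]:
    c=env.capture(n);f=c["frame"][:,:,::-1]
    cv2.imwrite(f"pics/lift_{n}.png",f)
E
```

```text
t 9.0 pos [0.4904 0.1628 0.3349] F [ 0.12 -0.21 -7.09  0.   -0.    0.  ] sd [0.38 0.57 0.38 0.03 0.03 0.03] z [-7.4 -6.7 -7.3 -7.9 -7.7 -6.9 -7.4 -6.9 -7.3 -6.8 -6.7 -6.6 -7.1 -6.8
 -6.9 -7.2] q [-0.000e+00 -2.623e+01 -3.230e+00 -2.933e+01  2.000e-02 -0.000e+00
  0.000e+00] [0.01 0.12 0.03 0.11 0.   0.01 0.  ]
pos [0.4904 0.1628 0.3349] yaw -177.01 F [ 0.04 -0.52 -7.2 ] w 0.0135 t 9.0
shift [ 0.357  -1.047  -0.0104] turn [0.     0.0001 0.0555]
```

View pics/lift_side.png

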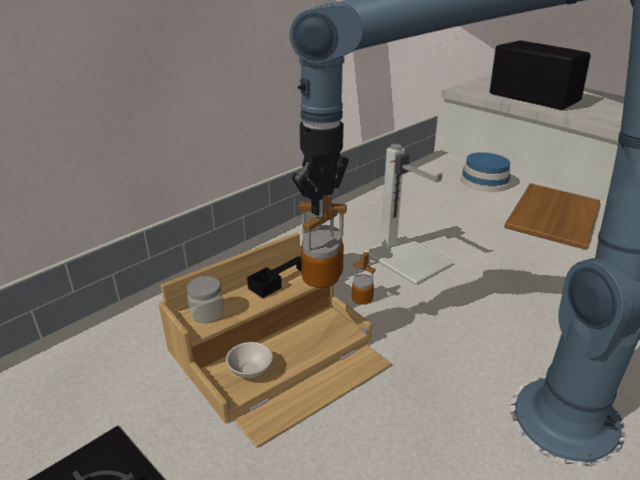

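View pics/lift_wrist.png

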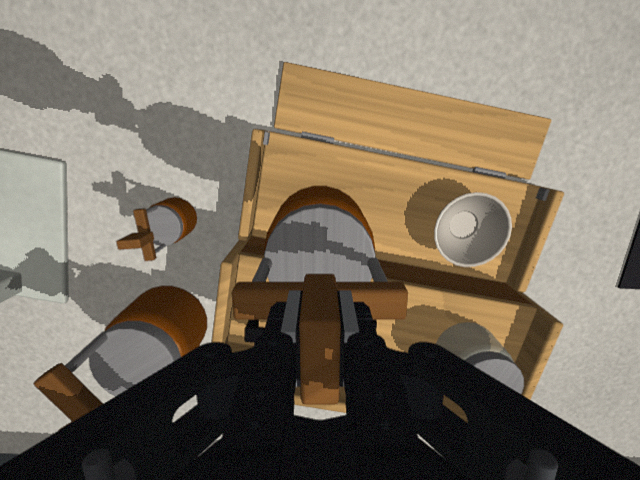

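Grasped and lifted upright. The weight is about 6.9 N, so I expect a dip of about 102 mm. Carrying it round in front of the small jar.

Request:
{"fn": "drive_tool", "kwargs": {"commands": [[[0.01,-0.02,0,0,0,0.005,1],[0.03,-0.06,0,0,0,0.01,1],[0.06,-0.12,0,0,0,0.015,1],[0.1,-0.2,0,0,0,0.02,1],[0.14,-0.3,0,0,0,0.025,1],[0.18,-0.4,0,0,0,0.03,1],[0.22,-0.5,0,0,0,0.035,1],[0.26,-0.6,0,0,0,0.04,1],[0.29,-0.7,0,0,0,0.045,1],[0.32,-0.79,0,0,0,0.05,1],[0.34,-0.87,0,0,0,0.055,1],[0.355,-0.93,0,0,0,0.055,1],[0.355,-0.97,0,0,0,0.055,1],[0.355,-0.99,0,0,0,0.055,1],[0.355,-1,0,0,0,0.055,1],[0.355,-1,0,0,0,0.055,1]]]}}

```text
t: 10.7
eef_pos: [0.4301, -0.0401, 0.3349]
ee_rot: [[-0.999, 0.033, 0.0], [0.033, 0.999, 0.001], [-0.0, 0.001, -1.0]]
contact_force: [0.1, 0.7, -7.2]
gripper_width: 0.0132
```

```bash
python3 go.py 0.416 -0.227 0.3285 172
```

```text
pos [ 0.4301 -0.0401  0.3349] yaw 178.09 F [ 0.09  0.71 -7.17] w 0.0132 t 10.7
shift [ 0.0395 -0.9364  0.0314] turn [0.0004 0.     0.0677]
```

Request:
{"fn": "drive_tool", "kwargs": {"commands": [[[0,-0.02,0,0,0,0.005,1],[0,-0.06,0,0,0,0.01,1],[0,-0.12,0,0,0,0.02,1],[0.01,-0.2,0,0,0,0.03,1],[0.02,-0.3,0,0,0,0.04,1],[0.03,-0.4,0,0,0,0.05,1],[0.04,-0.5,0.01,0,0,0.06,1],[0.04,-0.6,0.02,0,0,0.068,1],[0.04,-0.69,0.03,0,0,0.068,1],[0.04,-0.77,0.03,0,0,0.068,1],[0.04,-0.84,0.03,0,0,0.068,1],[0.04,-0.89,0.03,0,0,0.068,1],[0.04,-0.92,0.03,0,0,0.068,1],[0.04,-0.936,0.03,0,0,0.068,1],[0.04,-0.936,0.03,0,0,0.068,1]]]}}

```text
t: 12.2
eef_pos: [0.4156, -0.2273, 0.3289]
ee_rot: [[-0.99, 0.14, 0.0], [0.14, 0.99, 0.0], [-0.0, 0.0, -1.0]]
contact_force: [-0.9, 0.7, -8.0]
gripper_width: 0.0133
```

```bash
python3 go.py 0.518 -0.2415 0.3285 172
python3 - <<'E'
from cell import env
import cv2,pickle,numpy as np
from h import *
d={}
for n in["side","scene","wrist"]:
    c=env.capture(n);d[n]=c;f=c["frame"][:,:,::-1]
    if n=="side": f=cv2.resize(f[100:300,330:590],(780,600))
    if n=="scene": f=cv2.resize(f[170:350,100:340],(800,600))
    cv2.imwrite(f"pics/app_{n}.png",f)
    W=cloud(c).reshape(-1,3)
    ax=np.array([.990,-.141,0]);ay=np.array([.141,.990,0])
    L=np.c_[(W-[.518,-.2415,0])@ax,(W-[.518,-.2415,0])@ay,W[:,2]]
    for nm,b in {"hook":([-.045,-.02,.258],[.06,.02,.272]),"bar":([-.14,-.06,.29],[-.07,.06,.312]),"lid":([-.16,-.06,.235],[-.05,.06,.252])}.items():
        P=L[np.all((L>b[0])&(L<b[1]),1)]
        if len(P)>5: print(n,nm,len(P),P.mean(0).round(4),np.percentile(P,2,axis=0).round(4),np.percentile(P,98,axis=0).round(4))
pickle.dump(d,open("app.pkl","wb"))
E
```

```text
pos [ 0.4156 -0.2273  0.3289] yaw 171.94 F [-0.95  0.66 -8.  ] w 0.0133 t 12.2
shift [-0.5167  0.0017  0.0022] turn [ 0.0001  0.     -0.0007]
side hook 180 [0.0051 0.0019 0.265 ] [-0.0406 -0.0095  0.2603] [0.0575 0.0102 0.2687]
side bar 183 [-0.1072  0.0102  0.3023] [-0.1189 -0.0395  0.2927] [-0.0939  0.0419  0.3109]
side lid 408 [-0.109   0.0068  0.2462] [-0.1358 -0.031   0.236 ] [-0.0734  0.0337  0.2506]
scene hook 427 [ 1.100e-02 -1.000e-04  2.644e-01] [-0.0354 -0.0088  0.2605] [0.0585 0.0085 0.2697]
scene bar 303 [-0.0968  0.001   0.3029] [-0.1074 -0.0382  0.2931] [-0.0846  0.0404  0.309 ]
scene lid 792 [-0.0953  0.0011  0.2462] [-0.1267 -0.0294  0.2369] [-0.0663  0.0325  0.2504]
wrist hook 369 [-0.0042 -0.0015  0.2629] [-0.0094 -0.01    0.2618] [0.0015 0.0071 0.2641]
wrist bar 3964 [-1.057e-01  1.000e-04  3.025e-01] [-0.1186 -0.0394  0.2944] [-0.0953  0.0395  0.3096]
wrist lid 6786 [-0.1126  0.      0.2457] [-0.1354 -0.0305  0.2403] [-0.0907  0.0306  0.2473]
```

View pics/app_side.png

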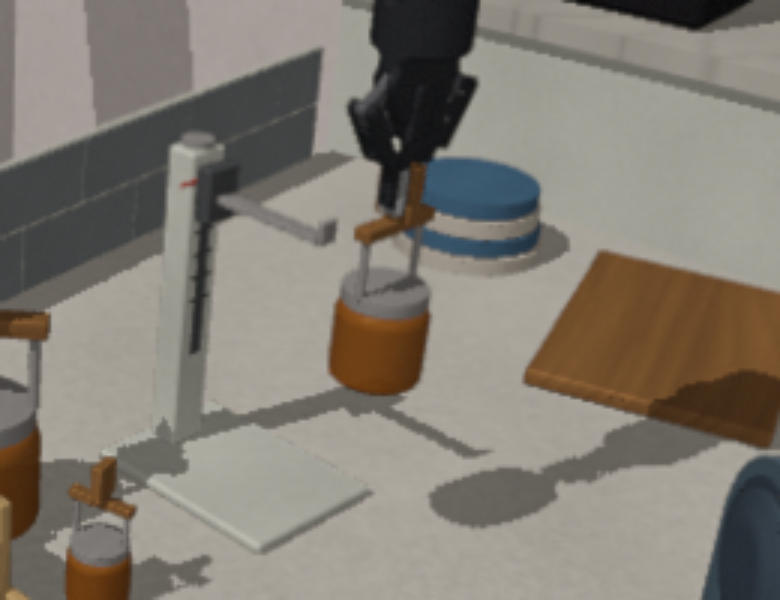

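View pics/app_scene.png

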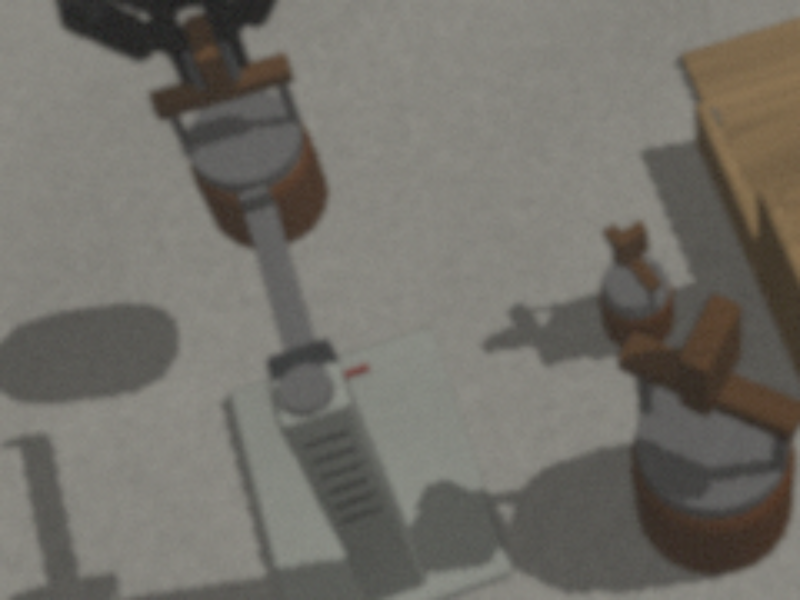

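View pics/app_wrist.png

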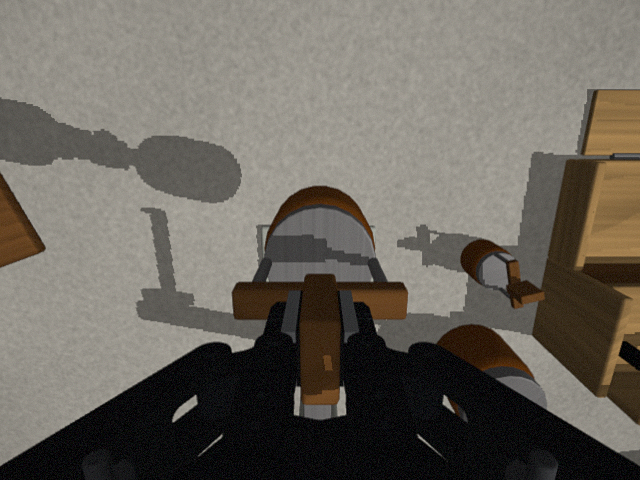

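The bar is centred on the hook line (|y| ≈ 1 mm). Its underside is at about 0.294, against the tip at 0.280, and the lid top at 0.247 is below the hook's underside at 0.259. Sliding in.

Request:
{"fn": "drive_tool", "kwargs": {"commands": [[[-0.02,0,0,0,0,0,1],[-0.05,0,0,0,0,0,1],[-0.09,0,0,0,0,0,1],[-0.13,0,0,0,0,0,1],[-0.17,0,0,0,0,0,1],[-0.21,0,0,0,0,0,1],[-0.25,0,0,0,0,0,1],[-0.29,0,0,0,0,0,1],[-0.33,0,0,0,0,0,1],[-0.37,0,0,0,0,0,1],[-0.41,0,0,0,0,0,1],[-0.45,0,0,0,0,0,1],[-0.48,0,0,0,0,0,1],[-0.5,0,0,0,0,0,1],[-0.52,0,0,0,0,0,1],[-0.53,0,0,0,0,0,1],[-0.53,0,0,0,0,0,1],[-0.53,0,0,0,0,0,1]]]}}

```text
t: 14.15
eef_pos: [0.5202, -0.2423, 0.3288]
ee_rot: [[-0.99, 0.141, -0.001], [0.141, 0.99, 0.0], [0.001, -0.0, -1.0]]
contact_force: [-0.6, -0.1, -6.2]
gripper_width: 0.0131
```

```bash
python3 fz.py 8; python3 go.py 0.518 -0.2415 0.3 172
python3 - <<'E'
from cell import env
import cv2
c=env.capture("side");f=c["frame"][:,:,::-1]
cv2.imwrite("pics/in_side.png",cv2.resize(f[100:300,330:590],(780,600)))
E
```

```text
t 14.55 pos [ 0.5204 -0.2423  0.3289] F [-0.    0.19 -6.61  0.    0.02  0.01] sd [0.49 0.53 0.33 0.02 0.03 0.03] z [-7.2 -6.8 -6.5 -6.1 -6.8 -6.1 -6.5 -6.8] q [-1.000e-02 -3.772e+01 -2.870e+00 -2.935e+01  1.000e-02 -1.000e-02
  0.000e+00] [0.02 0.03 0.01 0.02 0.   0.   0.  ]
pos [ 0.5204 -0.2423  0.3289] yaw 171.92 F [-0.52  0.07 -6.76] w 0.0134 t 14.55
shift [0.0124 0.0024 0.1447] turn [-0.0001  0.     -0.0009]
```

View pics/in_side.png

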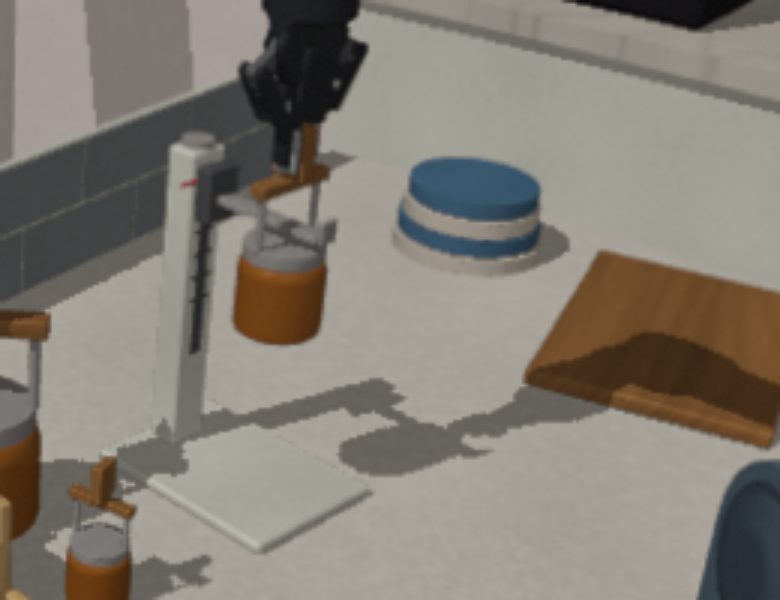

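The hook is through the window in the side view, at about (280,215). Lowering gently through contact, expected at TCP z ≈ 0.300.

Request:
{"fn": "drive_tool", "kwargs": {"commands": [[[0,0,0.02,0,0,0,1],[0,0,0.04,0,0,0,1],[0,0,0.06,0,0,0,1],[0,0,0.08,0,0,0,1],[0,0,0.1,0,0,0,1],[0,0,0.11,0,0,0,1],[0,0,0.12,0,0,0,1],[0,0,0.13,0,0,0,1],[0,0,0.14,0,0,0,1],[0,0,0.15,0,0,0,1],[0,0,0.16,0,0,0,1],[0,0,0.17,0,0,0,1],[0,0,0.18,0,0,0,1],[0,0,0.19,0,0,0,1],[0,0,0.2,0,0,0,1],[0,0,0.215,0,0,0,1],[0,0,0.23,0,0,0,1],[0,0,0.245,0,0,0,1],[0,0,0.26,0,0,0,1],[0,0,0.27,0,0,0,1]]]}}

```text
t: 16.6
eef_pos: [0.5206, -0.2424, 0.2747]
ee_rot: [[-0.99, 0.141, 0.0], [0.141, 0.99, -0.0], [-0.0, -0.0, -1.0]]
contact_force: [-0.1, 0.5, -5.2]
gripper_width: 0.013
```

```bash
python3 fz.py 8
python3 - <<'E'
from cell import env
import cv2
c=env.capture("side");f=c["frame"][:,:,::-1]
cv2.imwrite("pics/low1_side.png",cv2.resize(f[100:300,330:590],(780,600)))
E
```

```text
t 17.0 pos [ 0.5205 -0.2423  0.2751] F [ 0.02  0.1  -5.19 -0.01 -0.03  0.02] sd [0.61 0.41 0.33 0.03 0.03 0.01] z [-5.5 -5.8 -4.9 -5.2 -4.8 -4.9 -5.4 -5.1] q [ 0.000e+00 -3.787e+01 -3.240e+00 -2.738e+01  2.000e-02  5.000e-02
 -0.000e+00] [0.   0.31 0.03 0.11 0.   0.09 0.  ]
```

View pics/low1_side.png

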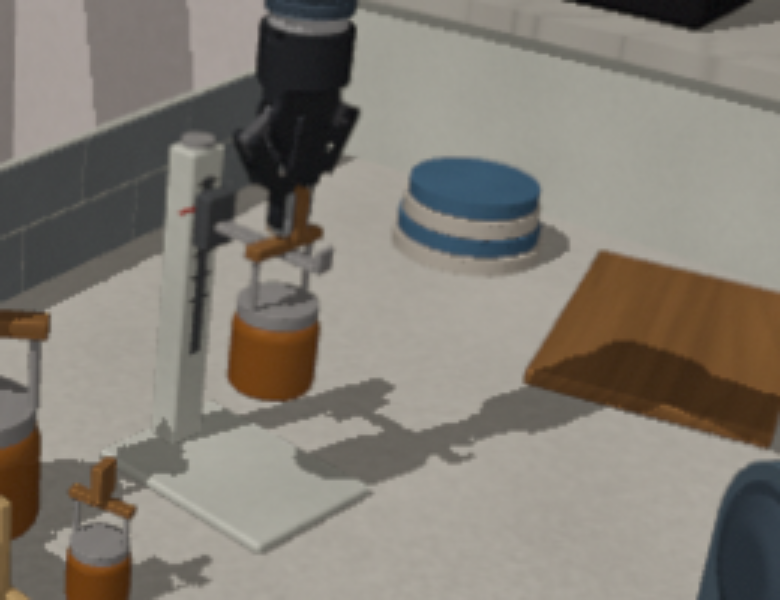

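It fits: a dip of about 25 mm carries 1.7 N and the gripper still holds 5.2 N. Lowering on.

Request:
{"fn": "drive_tool", "kwargs": {"commands": [[[0,0,0.01,0,0,0,1],[0,0,0.025,0,0,0,1],[0,0,0.04,0,0,0,1],[0,0,0.055,0,0,0,1],[0,0,0.07,0,0,0,1],[0,0,0.085,0,0,0,1],[0,0,0.1,0,0,0,1],[0,0,0.115,0,0,0,1],[0,0,0.13,0,0,0,1],[0,0,0.145,0,0,0,1],[0,0,0.16,0,0,0,1],[0,0,0.175,0,0,0,1],[0,0,0.19,0,0,0,1],[0,0,0.205,0,0,0,1],[0,0,0.22,0,0,0,1],[0,0,0.235,0,0,0,1],[0,0,0.25,0,0,0,1],[0,0,0.265,0,0,0,1],[0,0,0.28,0,0,0,1],[0,0,0.29,0,0,0,1]]]}}

```text
t: 19.05
eef_pos: [0.5206, -0.2424, 0.2167]
ee_rot: [[-0.99, 0.141, 0.0], [0.141, 0.99, -0.0], [-0.0, -0.0, -1.0]]
contact_force: [-0.0, -0.2, -1.4]
gripper_width: 0.0136
```

```bash
python3 fz.py 30
```

```text
t 20.55 pos [ 0.5206 -0.2424  0.2169] F [-0.01 -0.08 -1.32  0.01 -0.01  0.  ] sd [0.58 0.45 0.48 0.03 0.07 0.03] z [-2.2 -0.7 -1.2 -2.5 -0.2 -1.8 -1.7 -1.3 -0.4 -0.9 -1.4 -0.8 -1.1 -1.3
 -1.3 -1.2 -1.4 -1.6 -1.6 -1.9 -1.3 -1.7 -1.6 -1.1 -1.  -1.7 -1.4 -1.4
 -0.6 -1.4] q [-1.000e-02 -3.704e+01 -3.540e+00 -2.414e+01  1.000e-02  3.000e-02
 -0.000e+00] [0.01 0.15 0.02 0.15 0.01 0.08 0.  ]
```

Request:
{"fn": "drive_tool", "kwargs": {"commands": [[[0,0,0.01,0,0,0,1],[0,0,0.02,0,0,0,1],[0,0,0.03,0,0,0,1],[0,0,0.04,0,0,0,1],[0,0,0.05,0,0,0,1],[0,0,0.06,0,0,0,1],[0,0,0.07,0,0,0,1],[0,0,0.08,0,0,0,1],[0,0,0.085,0,0,0,1],[0,0,0.085,0,0,0,1]]]}}

```text
t: 21.55
eef_pos: [0.5206, -0.2424, 0.1998]
ee_rot: [[-0.99, 0.141, 0.0], [0.141, 0.99, -0.0], [-0.0, -0.0, -1.0]]
contact_force: [-0.3, -0.2, -0.1]
gripper_width: 0.0135
```

```bash
python3 fz.py 50;  python3 - <<'E'
from cell import env
import cv2
from h import *
for n in["side","wrist"]:
    c=env.capture(n);f=c["frame"][:,:,::-1]
    if n=="side":f=cv2.resize(f[100:300,330:590],(780,600))
    cv2.imwrite(f"pics/low3_{n}.png",f)
c=env.capture("scene");W=cloud(c).reshape(-1,3)
ax=np.array([.990,-.141,0]);ay=np.array([.141,.990,0])
L=np.c_[(W-[.518,-.2415,0])@ax,(W-[.518,-.2415,0])@ay,W[:,2]]
P=L[np.all((L>[.02,-.007,.13])&(L<[.06,.007,.24]),1)];print("hook z scene",np.percentile(P[:,2],[5,50,95]))
E
```

```text
t 24.05 pos [ 0.5205 -0.2424  0.1999] F [ 1.01 -0.43 -0.16 -0.1  -0.24  0.01] sd [0.57 0.53 0.48 0.04 0.08 0.02] z [ 0.3 -0.8 -0.1 -0.6 -0.3 -0.2 -0.6  0.5 -0.2  0.3 -0.5  0.4 -0.1  0.1
 -0.2  0.4 -0.9 -0.3 -0.6 -0.3 -0.6  0.7  0.1 -0.1 -0.1 -0.4 -0.4 -0.2
  0.1 -0.7 -0.2 -0.2 -1.  -0.8  0.8 -0.4  0.9  0.9 -0.4 -0.3 -0.  -0.4
  0.4 -0.8  0.6 -0.6 -0.5 -0.8  0.1 -0.3] q [ -0.   -36.72  -3.61 -22.56  -0.05   0.36  -0.  ] [0.   0.04 0.   0.19 0.02 0.11 0.  ]
hook z scene [0.16499227 0.19958893 0.22076331]
```

View pics/low3_side.png

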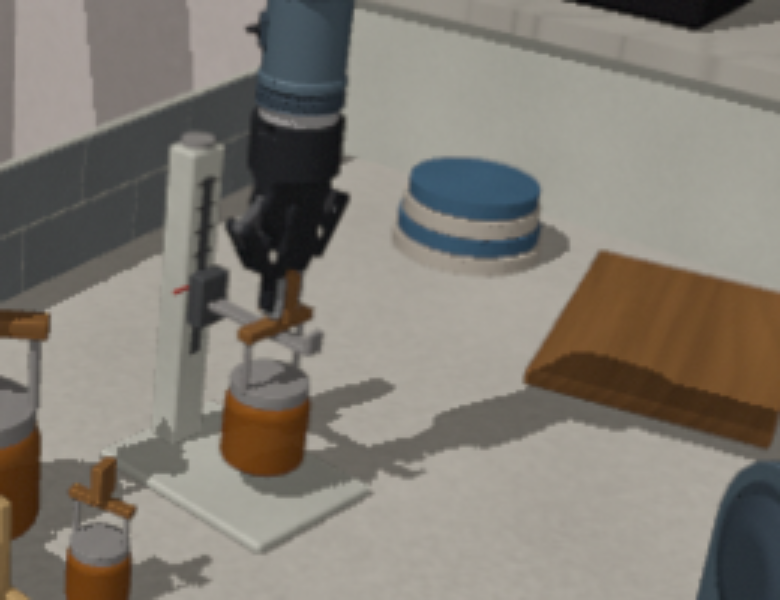

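View pics/low3_wrist.png

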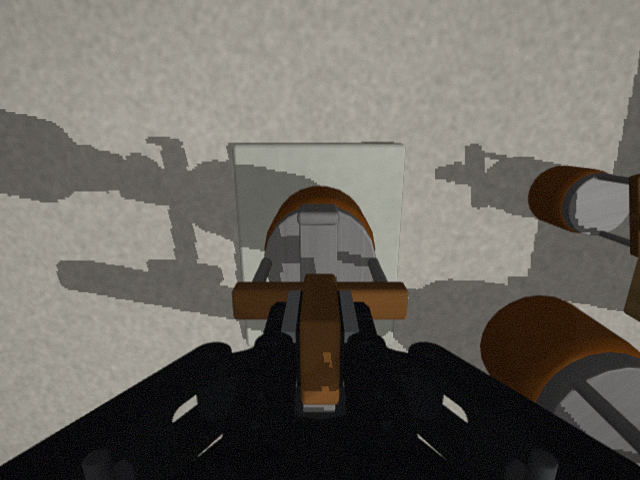

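The force is back at the no-load value (Fz −0.16 against −0.15), so the hook carries it all. There is about 1 N of sideways load, probably friction at the hook. Easing the grip first, then opening.

Request:
{"fn": "drive_tool", "kwargs": {"commands": [[[0,0,0,0,0,0,1],[0,0,0,0,0,0,1],[0,0,0,0,0,0,1],[0,0,0,0,0,0,1]]], "force": 20}}

```text
t: 24.6
eef_pos: [0.5205, -0.2424, 0.1999]
ee_rot: [[-0.99, 0.141, 0.0], [0.141, 0.99, -0.0], [-0.0, 0.0, -1.0]]
contact_force: [2.8, -0.4, -0.3]
gripper_width: 0.0136
```

```bash
python3 fz.py 16; python3 -c "
from cell import env
print(env.sense()['joint_pos'].round(1),env.sense()['gripper_width'])"
```

```text
t 25.4 pos [ 0.5205 -0.2423  0.1999] F [ 1.91 -0.92 -0.12 -0.19 -0.41 -0.  ] sd [0.46 0.4  0.48 0.03 0.03 0.03] z [-0.1 -0.7 -0.4  0.7 -0.6 -0.7  0.6 -0.8  0.3  0.4  0.3 -0.3  0.2 -0.
 -0.5 -0.1] q [  0.   -36.62  -3.61 -22.05  -0.11   0.64  -0.  ] [0.   0.01 0.   0.04 0.   0.02 0.  ]
[ 44.5  19.1 -27.9 103.7  10.2  59.7  94.6] 0.013197292187171228
```

Request:
{"fn": "drive_tool", "kwargs": {"commands": [[[0,0,0,0,0,0,0.68],[0,0,0,0,0,0,0.65],[0,0,0,0,0,0,0.6],[0,0,0,0,0,0,0.5],[0,0,0,0,0,0,0.4],[0,0,0,0,0,0,0.3],[0,0,0,0,0,0,0.2],[0,0,0,0,0,0,0.1],[0,0,0,0,0,0,0.1],[0,0,0,0,0,0,0.1]]]}}

```text
t: 26.4
eef_pos: [0.5204, -0.2423, 0.1999]
ee_rot: [[-0.99, 0.141, -0.0], [0.141, 0.99, 0.0], [0.0, 0.0, -1.0]]
contact_force: [-0.7, 0.2, 0.3]
gripper_width: 0.0382
```

```bash
python3 fz.py 6
python3 - <<'E'
from cell import env
import cv2
for n in["side","wrist"]:
    c=env.capture(n);f=c["frame"][:,:,::-1]
    if n=="side":f=cv2.resize(f[100:300,330:590],(780,600))
    cv2.imwrite(f"pics/rel_{n}.png",f)
print(env.sense()["gripper_width"])
E
```

```text
t 26.7 pos [ 0.5204 -0.2423  0.1999] F [ 0.14 -0.12 -0.24  0.01  0.01  0.02] sd [0.63 0.57 0.36 0.03 0.02 0.02] z [ 0.2  0.2 -0.2 -0.8 -0.3 -0.6] q [-0.000e+00 -3.680e+01 -3.600e+00 -2.316e+01  1.000e-02  0.000e+00
 -0.000e+00] [0. 0. 0. 0. 0. 0. 0.]
0.038605827439200636
```

View pics/rel_side.png

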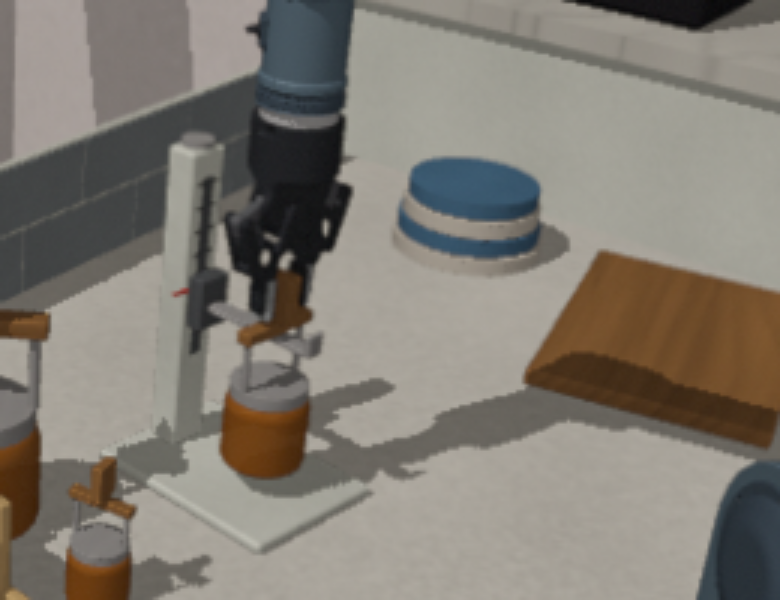

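View pics/rel_wrist.png

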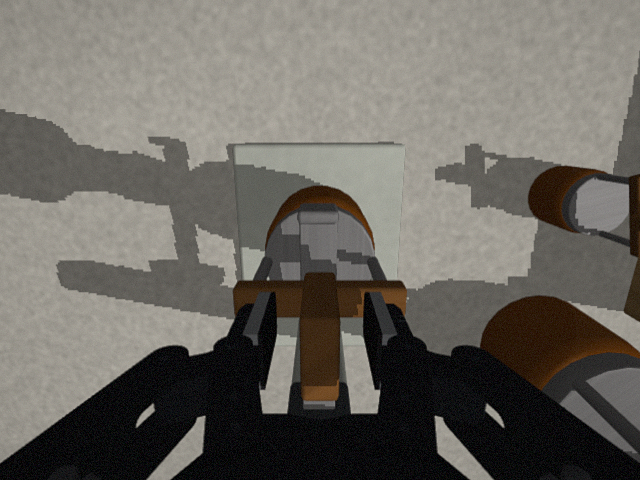

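Released with no visible movement. In the wrist view the tab is at (320,335) with clear gaps to the pads at (262,330) and (380,330). Withdrawing straight up.

Request:
{"fn": "drive_tool", "kwargs": {"commands": [[[0,0,-0.02,0,0,0,0.1],[0,0,-0.06,0,0,0,0.1],[0,0,-0.12,0,0,0,0.1],[0,0,-0.2,0,0,0,0.1],[0,0,-0.3,0,0,0,0.1],[0,0,-0.42,0,0,0,0.1],[0,0,-0.56,0,0,0,0.1],[0,0,-0.68,0,0,0,0.1],[0,0,-0.75,0,0,0,0.1],[0,0,-0.75,0,0,0,0.1],[0,0,-0.75,0,0,0,0.1],[0,0,-0.75,0,0,0,0.1],[0,0,-0.75,0,0,0,0.1],[0,0,-0.75,0,0,0,0.1],[0,0,-0.75,0,0,0,0.1]]]}}

```text
t: 28.3
eef_pos: [0.5202, -0.2422, 0.3491]
ee_rot: [[-0.99, 0.14, -0.001], [0.14, 0.99, 0.001], [0.001, 0.001, -1.0]]
contact_force: [-0.4, 0.1, 0.5]
gripper_width: 0.0386
```

Run:
```python
from cell import env
import cv2,pickle
from h import *
a=[env.capture("side") for _ in range(10)]
g=[x["frame"].astype(float)[200:300,380:450] for x in a]
print("frame diff",[round(float(np.abs(x-g[0]).mean()),2) for x in g[1:]])
cv2.imwrite("pics/fin_side.png",cv2.resize(a[-1]["frame"][100:300,330:590,::-1],(780,600)))
c=env.capture("scene");cv2.imwrite("pics/fin_scene.png",c["frame"][:,:,::-1])
ax=np.array([.990,-.141,0]);ay=np.array([.141,.990,0])
for n,c in(("side",a[-1]),("scene",c)):
    W=cloud(c).reshape(-1,3)
    L=np.c_[(W-[.518,-.2415,0])@ax,(W-[.518,-.2415,0])@ay,W[:,2]]
    for nm,b in {"tabtop":([-.04,-.03,.213],[.04,.03,.228]),"bar":([-.03,-.06,.166],[.03,.06,.180]),"hook+":([.012,-.012,.158],[.04,.012,.174]),"lid":([-.04,-.04,.11],[.04,.04,.126])}.items():
        P=L[np.all((L>b[0])&(L<b[1]),1)]
        if len(P)>5: print(n,nm,len(P),P.mean(0).round(4),np.percentile(P,[3,97],axis=0).round(3).tolist())
print(env.sense()["t"],env.sense()["eef_pos"])
```

```text
frame diff [0.45, 0.44, 0.45, 0.45, 0.45, 0.45, 0.45, 0.44, 0.45]
side tabtop 56 [0.0003 0.002  0.2182] [[-0.013, -0.007, 0.214], [0.016, 0.008, 0.222]]
side bar 135 [1.000e-04 7.800e-03 1.731e-01] [[-0.009, -0.039, 0.167], [0.012, 0.04, 0.179]]
side hook+ 23 [0.0329 0.0003 0.1626] [[0.026, -0.011, 0.159], [0.039, 0.008, 0.165]]
side lid 303 [-0.0017  0.0025  0.1163] [[-0.03, -0.03, 0.111], [0.03, 0.033, 0.121]]
scene tabtop 111 [0.0068 0.0004 0.2185] [[-0.01, -0.006, 0.215], [0.022, 0.007, 0.223]]
scene bar 274 [0.0074 0.001  0.1731] [[-0.002, -0.038, 0.167], [0.016, 0.039, 0.178]]
scene hook+ 36 [0.0165 0.0007 0.1647] [[0.012, -0.01, 0.159], [0.023, 0.011, 0.173]]
scene lid 222 [0.0074 0.0154 0.116 ] [[-0.013, -0.027, 0.112], [0.034, 0.032, 0.121]]
28.85 [ 0.52045931 -0.24230782  0.34993403]
```

View pics/fin_side.png

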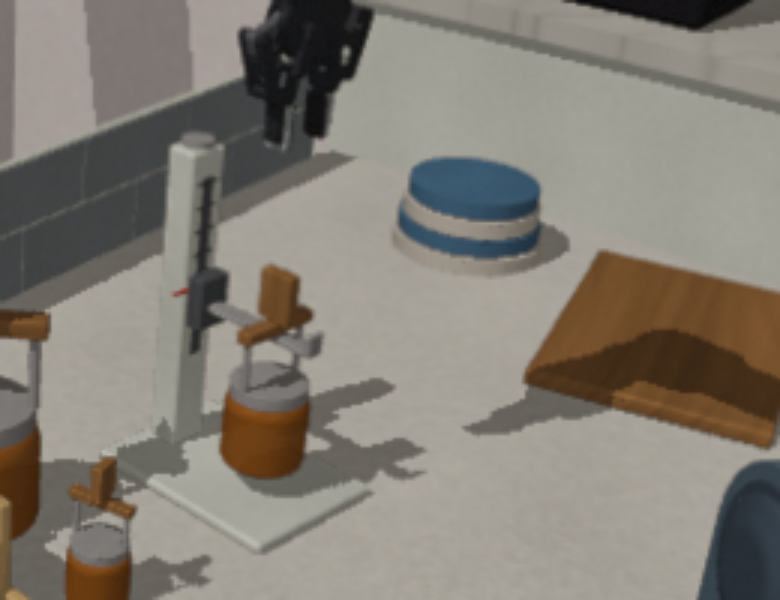

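View pics/fin_scene.png

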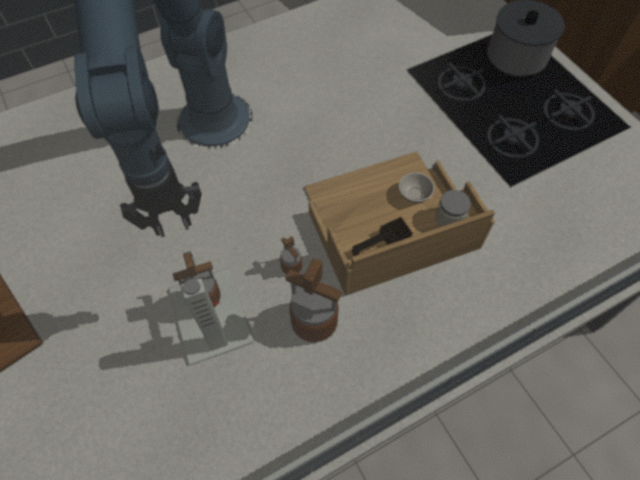

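The jar hangs upright and still, the gripper is clear, and the dish (415,187), plain jar (455,205) and scoop (395,232) are where they were.

```bash
python3 -c "
from cell import env
print(env.finish_job())"
```

```text
the job is handed in; nothing more can be done
None
```

The amber jar now hangs by its bar on the balance hook, and the job is handed in at about 29 s of the 56 s allowed.

- **What I did:** I picked the jar on the organiser step by its height (183 mm) and lifted it by its tab. I threaded its window over the hook and lowered it at 20–40 mm/s. I let go only when the gripper's vertical force was back at its no-load value (−0.16 N against −0.15 N). The jar weighs about 6.9 N.
- **Last checks:** The bar rests 0–8 mm past the seat and 1–2 mm off the hook's middle line. From TCP height and view depth, the hook has dipped about 100 mm, short of the 117 mm limit. Ten frames taken over half a second showed no motion, and the jar hangs upright. The gripper is well clear, and the dish, plain jar and scoop look unmoved.
- **Disagreements:** The side and scene cameras differ by about 7 mm along the hook, well inside the allowed range. While I waited before letting go, 1–2 N of sideways force built up, probably friction at the hook. It was gone after release and the jar did not visibly move.
- **Not checked:** I had no direct reading of the hook's speed, so the speed limit rests on the slow lowering and the level force at release.

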